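Find the rocking board in the pottery stall's display step and push it open

ROBOT

A 6-joint arm with a two-finger parallel gripper is mounted at the origin on the work surface. World frame = base frame: x ahead of the robot, y to its left, z up, the work surface at z = 0. Lengths are in m, angles in degrees, forces in N, time in s.
With the tool pointing down it reaches from about 0.35 to 0.875 m from the base axis. Payload 4.2 kg.
Tool frame: the origin (TCP) lies on the centre line of the jaws, within the pads' length; the fingertips stand 17 mm ahead of it and the grasp point (between the pads) lies 2 mm behind it (tips_ahead is the distance from the TCP to the fingertips, in m); z points along the fingers, x is the direction in which the jaws open and shut, and the axes are right-handed (so a half turn about z gives the same grasp; the last joint's range is limited). The gripper opens to 87 mm and grips with 3 to 60 N. Pads are 19 mm wide; open, the fingers measure 117 mm over their backs; the gripper's body (75 mm by 190 mm) begins 51 mm behind the grasp point.
Start: joints at [-56.115, 22.042, 0.453, 0, -68.411, -14.817], TCP at [0.204, -0.591, 0.24] pointing down, gripper open.
Joint ranges: [-179.83, 179.83], [-69.29, 118.12], [-61.27, 80.66], [-181.25, 117.63], [-171.15, -9.14], [-177.46, 177.46]. Speed limits (degrees/s): [159.86, 159.86, 180, 180, 180, 180].

INTERFACE

Orientations are given as a 3x3 rotation matrix whose columns are the frame's x, y, z axes.
In Python, from station import sense, capture, camera_info, finish_job, boxes_of, spot_point, tips_ahead gives the robot as it stands. The module is installed in compiled form; this text tells all that it offers.
- The arm moves only by the tool carry_out, never from a script. Its arguments are lists of equal length, an entry for each row: "delta_pos": the shift along the tool's x, y, z scaled (see below), a list of three; "spin": the turn about the tool's z scaled (see below); "gripper": the opening in per cent of the stroke, from 0 (shut) to 100 (fully open). In form: {"delta_pos": [[x, y, z], ...], "spin": [spin, ...], "gripper": [gripper, ...]}. A call has 1 to 12 rows; each row is the pose to reach, as a shift and turn from the pose commanded when the call began, along the tool's axes at that moment; what a row does not reach only later rows make up. The controller multiplies each number of a shift by 0.1 m and each number of a turn by pi/4 rad. A row lasts 1/8 s, in which the tool goes at most 62.5 mm and 10.7 degrees, less where a joint would pass 70% of its speed; a pose out of reach is approached as far as the arm can. A call with a number of a shift or a turn outside -1 to 1 is refused whole. A call with a gripper value outside its range is refused whole. The fingers move at their own pace and stop on an object; the grip force is fixed at half the most. Time passes only in rows, so rows that repeat a pose let the fingers close. It gives the time, the measured TCP pose, the force and the opening at its end, in the units of the state.
- sense(): the state, without advancing time (a new reading comes with each control period).
- capture(name): name is "scene" or "top"; returns the picture (480x640x3 uint8, red, green, blue); there is no depth.
- camera_info(name): a dict with "fov_y" (degrees; the focal length in pixels is half the picture's height over the tangent of half this angle, whatever the lens; pixels are square), "cx", "cy" (the principal point, pixels), "origin" and "rotation" of the camera in the world. Camera axes: x right, y down, z forward; pixel columns grow to the right and rows downward; lengths in m; the calibration is good to about 2 mm. A picture is of the moment at which its call begins. camera_info takes no time and is no camera call.
- finish_job(): hands the job in, once; it reports no verdict.
Trained networks look in the newest picture that a camera, given by its name, has taken for a name from the list of things; names that differ only in an ending like _2 or _b are one class to them, and where a whole thing is asked for, a point or a joint stands for the part that bears it (a point fixed in the world has none). Each returns a list of dicts, best first, with "p" (0 to 1); they miss things now and then, are a little off and sometimes report something else, mostly with a low value. They report only what shows in the picture. A call takes as long as a camera call.
- boxes_of(camera, query): "centre" ([x, y, z] in m, in world coordinates, good to about 4 mm: the middle of the surface that is visible of it).
- spot_point(camera, query): "centre" ([x, y, z] in m, in world coordinates, good to about 4 mm: a listed point, or the origin of a listed thing).
The state is a dict: "time_s": time; "joints": joint angles; "joint_velocities": joint speeds; "effort": joint torques, N m; "tcp_pos": TCP position; "ee_rot": TCP orientation; "wrist_force": force on the tool from outside, world axes, zero at the start; "moment": the same for the moment, N m; "gripper_width": opening from 0.0 (shut) to 1.0 (fully open).
Only numpy, scipy, OpenCV 4.12 (cv2) and the standard library are available. Lean on these libraries where they do the work, as an engineer would, in place of code of your own. Each camera call takes 0.05 s, during which the arm holds its last target. There are 200 camera calls.

TASK

Four identical boards lie in the top of the wooden display step on the pottery stall; three are fixed and one is a hatch that rocks on a hidden pivot. Press the boards on their round inlays, one after another, until you find the one that sinks and tips its other end up, then push that raised end up and over, away from the robot, until the board stands nearly upright against its stop, and leave it open. Only press and push with the fingers: leave all the pottery standing where it is and do not pick up anything.

Things in the scene. Friction and masses are not known exactly. Their poses are not given: they have to be found in the camera images.
- deck: fixed hollow timber step, 225 mm deep, 560 wide, top 75 mm above the table. Origin: on the table under the middle of the boards' common pivot line; x away from the robot (turned up to 12 degrees), y left; it spans x -120 to +105 mm. Flush in its top: 4 like boards, 135 long (x -90 to +45 mm), 76 wide, 10 thick, 2 mm gap round each, centred at y -172, -78, 78, 172 mm. 3 are fixed, one anywhere is the hatch.
- slot_1 (a point): centre of the round white and blue inlay (32 mm across) on board 1, the rightmost (-y); on the top face, 28 mm beyond (+x) the pivot line and 17 mm from the board's far end. Axes as the step's. The point stays with the step and does not follow the board. Fixed boards do not give at all when pressed here.
- slot_2 (a point): the same on board 2, next to the left. The hatch gives under 3 to 5 N on its inlay and sinks into a hollow 67 mm deep while its robot-side end rises; 15 mm down there lifts that end's edge by about 50 mm. Pressed on its longer robot-side part it does not move.
- slot_3 (a point): the same on board 3, left of the middle strip. The raised edge of the hatch, 90 mm from the pivot, can be pushed away from the robot from outside, with the fingertips 25 mm above the top face at first and 60 mm at the end, a little below the edge: this swings the board up to its stop.
- slot_4 (a point): the same on board 4, the leftmost (+y).
- hatch (a joint): angle of the one rocking board, whichever place it has: 0 flush (at the start), growing as its inlay goes down and its robot-side end rises, stop at 1.45 rad (nearly upright). It turns about a bar along the step's y at x = 0, 5 mm below the top face, stiff enough that the board stays at any angle it is left at.
- trinket_box: small hexagonal white box, about 38 mm wide, 44 mm tall with its lid knob, loose on the middle strip of the step, robot side. Origin: centre of its underside. Bystander.
- small_bowl: blue bowl, 54 mm wide, 28 mm tall, loose on the middle strip of the step, far side. Origin: centre of its underside. Bystander.
- lidded_jar: terracotta jar, 50 mm wide, 50 mm tall, loose on the left (+y) end of the step. Origin: centre of its underside. Bystander.
- little_cup: white cup, 48 mm wide, 45 mm tall, loose on the right (-y) end of the step. Origin: centre of its underside. Bystander.
- cone: pale pottery cone, 64 mm wide at the foot, 168 mm tall, standing on the table to the left of the step. Origin: centre of its underside. Bystander.
- mug: white mug, 76 mm wide, 90 mm tall, standing on the table to the right of the step. Origin: centre of its underside. Bystander.

How it is judged:
By the outcome, as a careful person would: the job done as asked, in the order asked, and still so for the second after the job is handed in, with the robot touching nothing.
It also fails if it takes over 54 s, if anything falls off the work surface, if the arm or the gripper's body presses on something with over 40 N, if the wrist force passes 120 N, or if a joint passes its speed limit or range.

## Working session

There is one attempt and no reset: what is moved stays moved. The work goes in short steps, Python scripts to look and compute and a tool call to move; the robot and the scene stay as the last step left them, time stands still between calls to the robot, and variables do not carry over. Pictures are saved under pics/ and viewed, and the job is handed in when it is done.

Besides the shell and the picture viewer there is one more tool, called after "Call:" by a JSON object that holds its "method" and its "body", one argument or row to a line. carry_out: Moves the arm, as the interface text tells. Its arguments: {"type":"object","properties":{"delta_pos":{"type":"array","items":{"type":"array","items":{"type":"number","minimum":-1,"maximum":1}}},"spin":{"type":"array","items":{"type":"number","minimum":-1,"maximum":1}},"gripper":{"type":"array","items":{"type":"number"}}},"required":["delta_pos","spin","gripper"]}

```bash
mkdir -p pics
python3 - <<'E'
from station import *
import cv2
for n in("scene","top"):
    cv2.imwrite(f"pics/{n}0.png",capture(n)[:,:,::-1]); c=camera_info(n); print(n,c)
    for q in("deck","slot_1","hatch","trinket_box","small_bowl","lidded_jar","little_cup","cone","mug"):
        print(q,[(round(d["p"],2),[round(float(v),4) for v in d["centre"]]) for d in spot_point(n,q)][:5])
s=sense();print(s["time_s"],s["tcp_pos"],s["ee_rot"],tips_ahead,s["wrist_force"])
E
```

```text
scene {'fov_y': 46.12855532375901, 'cx': 321.8867070900698, 'cy': 243.9111246031354, 'origin': array([1.48529312, 0.53661171, 0.86884922]), 'rotation': array([[-0.51975313,  0.51118594, -0.68450392],
       [ 0.85422946,  0.2995293 , -0.42494026],
       [-0.01219451, -0.80558744, -0.59235138]])}
deck [(0.75, [0.5996, -0.0407, -0.0011]), (0.68, [0.6419, 0.1234, 0.0745])]
slot_1 [(0.89, [0.6302, 0.0337, 0.0753]), (0.86, [0.6053, -0.221, 0.074]), (0.85, [0.643, 0.1222, 0.0725]), (0.78, [0.6148, -0.1247, 0.0762])]Traceback (most recent call last):
  File "<stdin>", line 6, in <module>
ValueError: it knows: cone, deck, lidded_jar, little_cup, mug, slot, small_bowl, trinket_box
```

View pics/scene0.png

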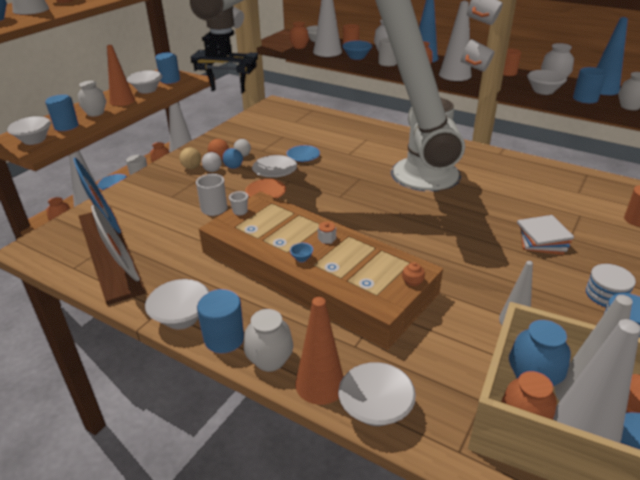

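The scene view shows four boards in the step (inlays at about pixels (248,228), (280,242), (333,266), (367,287)), the box and bowl in the middle, and the jar and cup at the ends. I'll take the top view next.

Run:
```python
from station import *
import cv2
n="top"
cv2.imwrite(f"pics/{n}0.png",capture(n)[:,:,::-1]); c=camera_info(n); print(n,c)
for q in("deck","slot_1","trinket_box","small_bowl","lidded_jar","little_cup","cone","mug"):
    print(q,[(round(d["p"],2),[round(float(v),4) for v in d["centre"]]) for d in spot_point(n,q)][:5])
s=sense();print(s["time_s"],s["tcp_pos"],s["ee_rot"],tips_ahead,s["wrist_force"],s["gripper_width"])
```

```text
top {'fov_y': 53.83129146636378, 'cx': 325.1849925843317, 'cy': 234.73967003986152, 'origin': array([ 0.52912201, -0.00748202,  1.14950445]), 'rotation': array([[-0.01560014, -0.99836083,  0.05506626],
       [-0.99977736,  0.01635747,  0.01332924],
       [-0.01420814, -0.05484607, -0.99839373]])}
deck [(0.71, [0.5964, -0.0441, -0.0011]), (0.47, [0.6374, 0.1228, 0.0733])]
slot_1 [(0.98, [0.6418, 0.1223, 0.0738]), (0.96, [0.6168, -0.1243, 0.0728]), (0.7, [0.6018, -0.2168, 0.0751]), (0.62, [0.6313, 0.0373, 0.0727])]
trinket_box [(0.62, [0.54, -0.0353, 0.0708])]
small_bowl [(0.95, [0.6465, -0.0441, 0.0769]), (0.43, [0.617, -0.1225, 0.0726])]
lidded_jar [(0.74, [0.5844, 0.2112, 0.0786])]
little_cup [(0.67, [0.5513, -0.2892, 0.0722]), (0.6, [0.5946, -0.0423, -0.0016])]
cone [(0.67, [0.5116, 0.4193, -0.0027])]
mug [(0.72, [0.4864, -0.4431, 0.0022])]
0.6 [ 0.2042204  -0.59066955  0.23958047] [[-3.26672269e-01  9.45137675e-01  6.38730118e-05]
 [ 9.45137675e-01  3.26672272e-01 -4.67531779e-05]
 [-6.50537318e-05  4.50958232e-05 -9.99999997e-01]] 0.017 [ 0.71226808  0.0526338  -0.02064156] 1.0016509238408122
```

View pics/top0.png

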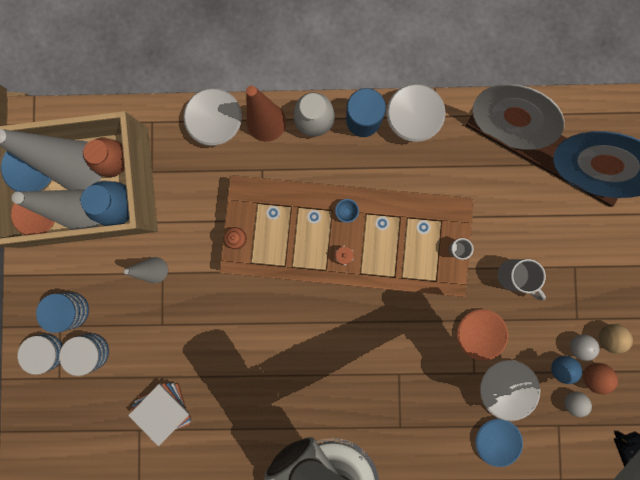

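The top view matches the networks. Inlays are at about pixels (424,228), (382,224), (314,217) and (273,213). The step origin is about (0.595, -0.0435) with a yaw of about -6.5°. I'll turn the jaws along the step's y, shut them, and approach slot 1.

Call:
{"method": "carry_out", "body": {
  "delta_pos": [
    [0.2,0.5,0.1],
    [0.45,1.0,0.2],
    [0.45,1.0,0.2]
  ],
  "spin": [0.19,0.38,0.57],
  "gripper": [0,0,0]
}}

```text
time_s: 0.98
tcp_pos: [0.286, -0.5129, 0.219]
ee_rot: [[0.115, 0.993, -0.001], [0.993, -0.115, 0.002], [0.001, -0.001, -1.0]]
wrist_force: [-0.3, -0.5, -0.7]
gripper_width: 0.742
```

Call:
{"method": "carry_out", "body": {
  "delta_pos": [
    [0.41,0.35,0],
    [0.82,0.7,0]
  ],
  "spin": [0,0],
  "gripper": [0,0]
}}

```text
time_s: 1.23
tcp_pos: [0.3637, -0.4413, 0.2197]
ee_rot: [[0.116, 0.993, 0.0], [0.993, -0.116, -0.0], [-0.0, 0.0, -1.0]]
wrist_force: [1.0, -0.0, 0.3]
gripper_width: 0.515
```

Call:
{"method": "carry_out", "body": {
  "delta_pos": [
    [0.41,0.35,0],
    [0.82,0.7,0]
  ],
  "spin": [0,0],
  "gripper": [0,0]
}}

```text
time_s: 1.48
tcp_pos: [0.4431, -0.3674, 0.2199]
ee_rot: [[0.115, 0.993, 0.001], [0.993, -0.115, -0.0], [-0.0, 0.001, -1.0]]
wrist_force: [0.4, -0.1, 0.0]
gripper_width: 0.287
```

Call:
{"method": "carry_out", "body": {
  "delta_pos": [
    [0.41,0.35,0],
    [0.82,0.7,0],
    [0.82,0.7,0]
  ],
  "spin": [0,0,0],
  "gripper": [0,0,0]
}}

```text
time_s: 1.85
tcp_pos: [0.5233, -0.2928, 0.2193]
ee_rot: [[0.11, 0.994, 0.001], [0.994, -0.11, -0.0], [0.0, 0.001, -1.0]]
wrist_force: [-0.3, -0.3, -0.7]
gripper_width: 0.025
```

Call:
{"method": "carry_out", "body": {
  "delta_pos": [
    [0.42,0.36,0.2],
    [0.84,0.71,0.6],
    [0.84,0.71,0.99],
    [0.84,0.71,0.99]
  ],
  "spin": [0,0,0,0],
  "gripper": [0,0,0,0]
}}

```text
time_s: 2.35
tcp_pos: [0.5984, -0.2195, 0.1169]
ee_rot: [[0.115, 0.993, -0.009], [0.993, -0.115, 0.001], [0.0, -0.009, -1.0]]
wrist_force: [0.1, 0.2, -0.4]
gripper_width: 0.002
```

Run:
```python
from station import *
import cv2
for n in("scene","top"):
    im=capture(n)[:,:,::-1]
    x,y=((160,130) if n=="scene" else (260,120))
    cv2.imwrite(f"pics/{n}1.png",cv2.resize(im[y:y+180,x:x+240],(800,600),interpolation=cv2.INTER_CUBIC))
s=sense();print(s["time_s"],s["tcp_pos"])
```

```text
2.45 [ 0.60109047 -0.22094479  0.12170035]
```

View pics/scene1.png

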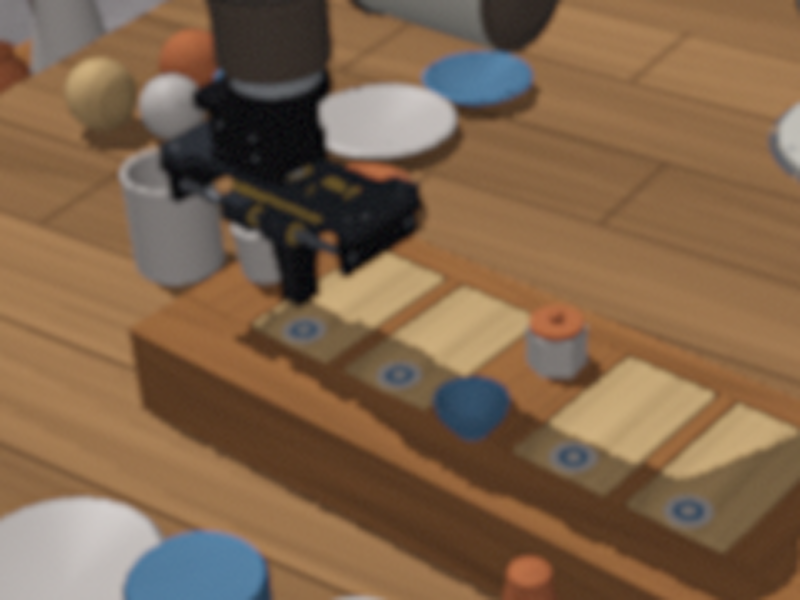

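The closed fingers stand just above slot 1's inlay (zoomed picture, about (303,330)), clear of the cup. I'll press gently.

Call:
{"method": "carry_out", "body": {
  "delta_pos": [
    [0,0.02,0.26],
    [0,0.02,0.29],
    [0,0.02,0.31],
    [0,0.02,0.31]
  ],
  "spin": [0,0,0,0],
  "gripper": [0,0,0,0]
}}

```text
time_s: 2.95
tcp_pos: [0.6032, -0.2209, 0.0918]
ee_rot: [[0.115, 0.993, 0.002], [0.993, -0.115, -0.001], [-0.001, 0.002, -1.0]]
wrist_force: [-2.6, -1.1, 5.9]
gripper_width: 0.001
```

Call:
{"method": "carry_out", "body": {
  "delta_pos": [
    [0,0,0.03],
    [0,0,0.03]
  ],
  "spin": [0,0],
  "gripper": [0,0]
}}

```text
time_s: 3.2
tcp_pos: [0.6037, -0.2209, 0.0883]
ee_rot: [[0.114, 0.993, 0.003], [0.993, -0.114, -0.001], [-0.001, 0.003, -1.0]]
wrist_force: [-1.7, -3.1, 5.8]
gripper_width: 0.002
```

The tip went down 3.5 mm with the force level, so this may be the hatch. I'll press a little further.

Call:
{"method": "carry_out", "body": {
  "delta_pos": [
    [0,0,0.03],
    [0,0,0.06],
    [0,0,0.06]
  ],
  "spin": [0,0,0],
  "gripper": [0,0,0]
}}

```text
time_s: 3.58
tcp_pos: [0.6045, -0.2205, 0.082]
ee_rot: [[0.114, 0.993, 0.004], [0.993, -0.114, -0.001], [-0.001, 0.004, -1.0]]
wrist_force: [-0.1, -1.4, 5.6]
gripper_width: 0.004
```

Board 1 sinks, so it is the hatch. I'll go 5 mm deeper and check the picture.

Call:
{"method": "carry_out", "body": {
  "delta_pos": [
    [0,0,0.03],
    [0,0,0.06],
    [0,0,0.06]
  ],
  "spin": [0,0,0],
  "gripper": [0,0,0]
}}

```text
time_s: 3.95
tcp_pos: [0.6046, -0.2202, 0.0755]
ee_rot: [[0.114, 0.993, 0.004], [0.993, -0.114, -0.001], [-0.0, 0.004, -1.0]]
wrist_force: [2.9, -0.2, 3.8]
gripper_width: 0.004
```

Run:
```python
from station import *
import cv2
for n in("scene",):
    im=capture(n)[:,:,::-1]
    cv2.imwrite(f"pics/{n}2.png",cv2.resize(im[130:310,160:400],(800,600),interpolation=cv2.INTER_CUBIC))
s=sense();print(s["time_s"],s["tcp_pos"])
```

```text
4.0 [ 0.60455252 -0.22018583  0.07544456]
```

View pics/scene2.png

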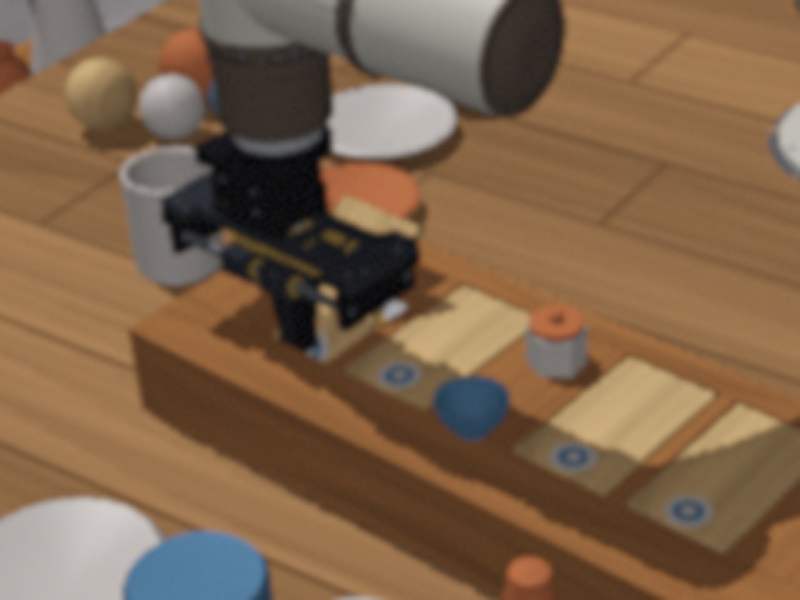

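The board's robot-side end is up (light edge at about (370,215) in the zoom) and the inlay has sunk under the fingers. I'll retract upward, move to the robot side, and lower outside the raised edge.

Call:
{"method": "carry_out", "body": {
  "delta_pos": [
    [0,0,-0.4],
    [0,0,-0.9],
    [0,-0.3,-1.0],
    [0,-0.8,-1.0],
    [0,-1.0,-1.0]
  ],
  "spin": [0,0,0,0,0],
  "gripper": [0,0,0,0,0]
}}

```text
time_s: 4.62
tcp_pos: [0.5003, -0.2078, 0.1737]
ee_rot: [[0.116, 0.993, -0.003], [0.993, -0.116, 0.002], [0.001, -0.003, -1.0]]
wrist_force: [0.7, -0.3, 0.2]
gripper_width: 0.007
```

Call:
{"method": "carry_out", "body": {
  "delta_pos": [
    [0,-0.4,0],
    [0,-0.53,0],
    [0,-0.53,0.3],
    [0,-0.53,0.56],
    [0,-0.53,0.56]
  ],
  "spin": [0,0,0,0,0],
  "gripper": [0,0,0,0,0]
}}

```text
time_s: 5.25
tcp_pos: [0.4497, -0.2022, 0.1166]
ee_rot: [[0.115, 0.993, -0.005], [0.993, -0.115, 0.001], [0.0, -0.005, -1.0]]
wrist_force: [-1.0, 0.5, 0.6]
gripper_width: 0.001
```

Run:
```python
from station import *
import cv2, numpy as np
a=capture("scene")[130:310,160:400,::-1];b=capture("top")[160:310,380:580,::-1]
cv2.imwrite("pics/s3.png",np.hstack([cv2.resize(a,(400,300),interpolation=2),cv2.resize(b,(400,300),interpolation=2)]))
s=sense();print(s["time_s"],s["tcp_pos"],s["wrist_force"])
```

```text
5.35 [ 0.45161817 -0.20265046  0.11883078] [0.36823549 0.63775639 0.68016202]
```

View pics/s3.png

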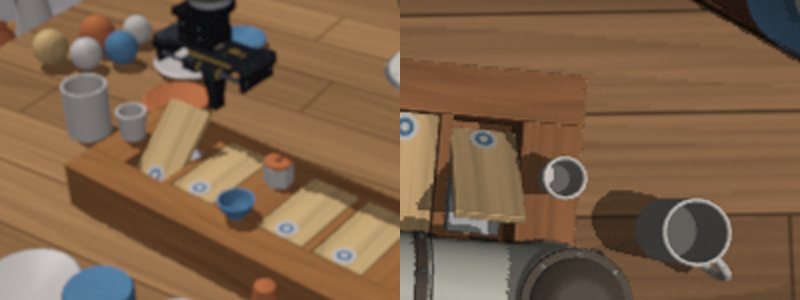

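The hatch (board 1) stands at roughly 0.6 rad and stays there. The fingers are outside its raised edge and the cup is undisturbed. I'll push it over while rising.

Call:
{"method": "carry_out", "body": {
  "delta_pos": [
    [0,0.2,0],
    [0,0.32,0],
    [0,0.42,-0.04],
    [0,0.52,-0.1],
    [0,0.62,-0.17],
    [0,0.72,-0.24],
    [0,0.82,-0.29],
    [0,0.9,-0.32],
    [0,0.95,-0.34],
    [0,0.95,-0.34]
  ],
  "spin": [0,0,0,0,0,0,0,0,0,0],
  "gripper": [0,0,0,0,0,0,0,0,0,0]
}}

```text
time_s: 6.6
tcp_pos: [0.546, -0.2135, 0.1525]
ee_rot: [[0.114, 0.993, 0.001], [0.993, -0.114, -0.0], [-0.0, 0.001, -1.0]]
wrist_force: [0.2, 0.1, 1.0]
gripper_width: 0.008
```

Call:
{"method": "carry_out", "body": {
  "delta_pos": [
    [0,0.05,0],
    [0,0.08,0],
    [0,0.08,0]
  ],
  "spin": [0,0,0],
  "gripper": [0,0,0]
}}

```text
time_s: 6.98
tcp_pos: [0.5487, -0.2139, 0.1523]
ee_rot: [[0.115, 0.993, -0.011], [0.993, -0.115, 0.002], [0.0, -0.011, -1.0]]
wrist_force: [-10.9, 2.7, 7.4]
gripper_width: 0.004
```

Call:
{"method": "carry_out", "body": {
  "delta_pos": [
    [0,0.04,0],
    [0,0.04,0]
  ],
  "spin": [0,0],
  "gripper": [0,0]
}}

```text
time_s: 7.22
tcp_pos: [0.5489, -0.214, 0.1521]
ee_rot: [[0.116, 0.993, -0.02], [0.993, -0.116, 0.003], [0.001, -0.02, -1.0]]
wrist_force: [-18.1, 4.8, 13.1]
gripper_width: 0.004
```

The force rises with no further motion, so the board is at its stop. I'll back off and check.

Call:
{"method": "carry_out", "body": {
  "delta_pos": [
    [0,-0.3,0],
    [0,-0.7,0],
    [0,-0.9,-0.3],
    [0,-0.9,-0.9],
    [0,-0.9,-0.9]
  ],
  "spin": [0,0,0,0,0],
  "gripper": [0,0,0,0,0]
}}

```text
time_s: 7.85
tcp_pos: [0.4708, -0.2053, 0.2482]
ee_rot: [[0.114, 0.993, 0.013], [0.994, -0.114, -0.003], [-0.002, 0.013, -1.0]]
wrist_force: [0.2, 0.3, -0.5]
gripper_width: 0.004
```

Run:
```python
from station import *
import cv2, numpy as np
a=capture("scene")[130:310,160:400,::-1];b=capture("top")[160:310,380:580,::-1]
cv2.imwrite("pics/s4.png",np.hstack([cv2.resize(a,(400,300),interpolation=2),cv2.resize(b,(400,300),interpolation=2)]))
s=sense();print(s["time_s"],s["tcp_pos"],s["wrist_force"])
for q in("little_cup","trinket_box","small_bowl","lidded_jar","mug"):print(q,[(round(d["p"],2),d["centre"].round(3) if hasattr(d["centre"],"round") else d["centre"]) for d in spot_point("scene",q)][:1])
```

```text
7.95 [ 0.46820917 -0.20438719  0.24328895] [-0.19704759  0.51179171 -0.66850058]
little_cup [(0.76, [0.5535, -0.2872, 0.0786])]
trinket_box [(0.63, [0.5405, -0.0317, 0.0745])]
small_bowl [(0.7, [0.6407, -0.0453, 0.0751])]
lidded_jar [(0.75, [0.5844, 0.2089, 0.0701])]
mug [(0.61, [0.4859, -0.4443, 0.0013])]
```

View pics/s4.png

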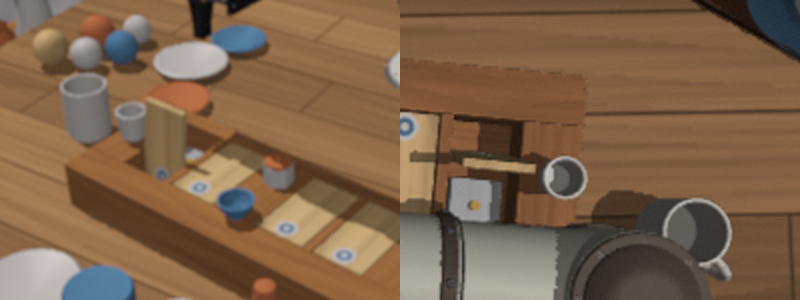

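The board stands nearly upright at left (165,135), and the pottery is where it was. I'll hand in.

```bash
python3 -c "
from station import *
print(finish_job())"
```

```text
the job is handed in; nothing more can be done
None
```

The hatch is open and the job is handed in. It was board 1, the rightmost and the first one I pressed. It sank about 16 mm under roughly 6 N and its robot-side end tipped up. I then pushed that end over, away from the robot, until it stopped.

- **At the stop:** the force rose from about 11 N to 19 N horizontally while the measured position stayed the same, so the board is against its stop. The angle itself was not measured.
- **Last pictures:** both show the board standing nearly upright, with the fingers clear of everything (wrist force near zero).
- **Pottery:** the cup, box, bowl, jar and mug were found again within about 6 mm of their first positions, which is within the measuring error. I did not re-measure the cone, but the arm never went near it.
- **Time:** the robot clock read about 8 s, not counting the last few camera calls. No check failed or disagreed.

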